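# Screw down the ring nut that clamps a flour sifter's screen

### The job

The flour sifter has been cleaned and its screen put back: clamp it again. Take the knurled ring nut from the parts tray, start it on the threaded stud in the middle of the screen and screw it clockwise, about one turn, until it lands on the screen's hub and the resistance rises: snug enough to stay tight by itself, but no further, as an overtightened nut tears the mesh. Let go of it, keep your fingers off the mesh and leave the other things where they are.

Things in the scene. Friction and masses are not known exactly. Their poses are not given: they have to be found in the camera images.
- ring_nut: Knurled steel ring nut standing on the tray, 50 mm across, 36 mm tall, 0.35 kg. Origin: centre of its underside; z: its axis, up. Bore 25 mm wide, the thread inside leaves a round opening of 19 mm. Right-hand two-start thread: clockwise seen from above takes it down, 16 mm a turn. Grip it at any yaw; it catches at any yaw and stands the right way up.
- nut_mid (a point): Centre of the ring nut, 18 mm above its underside. Lowered over the stud and let go, the nut comes to rest 9 to 18 mm above its seat, perhaps a little tilted; turned clockwise it then goes down without being pushed and turns freely (below 0.1 N m, axial play about 1.5 mm).
- sifter: Bench flour sifter, fixed: white round motor housing, steel pan 300 mm across, on its -x side a spout (its end 225 mm from the axis) and a switch box. Origin: on the bench, on the upright axis of the stud. The stud has a domed end 17 mm across; the thread on it is 22.5 mm across.
- stud_top (a point): Top of the stud's dome, on its axis, 180.5 mm above the bench; the stud's thread ends 14 mm below it. Once on its seat the nut still turns easily for about 0.6 rad, until the play is taken up; then the torque climbs: about 0.2 N m over the free running torque is snug, 0.1 too loose, 0.3 overtight, within some 0.7 rad of turning.
- screen: The sifter's screen, fixed on the pan: hoop 300 mm across, rim 18 mm above the seat, mesh 8 mm below it, and in the middle the steel hub, 66 mm across, around the stud. Origin: centre of the hub's top, the nut's seat, 145 mm above the bench give or take 1.5 mm. The hub hangs in the mesh and gives when the nut pulls it down.
- tray: Shallow aluminium parts tray, 300 mm (x) by 240 mm (y), fixed, rim 14 mm high, floor 3 mm above the bench. Origin: centre of its underside.
- spacer: Bystander on the tray: low plain steel spacer ring, 56 mm across, 14 mm tall, bore 32 mm, no thread.
- brush: Bystander on the tray: cleaning brush, 190 mm long, lying along the tray's x. Origin below its middle.
- beaker: Bystander: steel beaker, 76 mm across, 95 mm tall.
- bowl: Bystander: orange plastic bowl, 170 mm across, 70 mm tall.
- scraper: Bystander: dough scraper lying flat, 120 by 95 mm, with a wooden grip.
- cutter: Bystander: thin round pastry cutter, 90 mm across, 45 mm tall.
Things that resemble listed ones, but are neither listed nor needed, are in the scene too. Leave any red look-alike of the ring_nut alone.

How it is judged:
By the outcome, as a careful person would: the job done as asked, in the order asked, and still so for the second after the job is handed in, with the robot touching nothing.
It also fails if it takes over 72 s, if anything falls off the work surface, if the arm or the gripper's body presses on something with over 40 N, if the wrist force passes 120 N, or if a joint passes its speed limit or range.

### The arm

A 6-joint arm with a two-finger parallel gripper is mounted at the origin on the work surface. World frame = base frame: x ahead of the robot, y to its left, z up, the work surface at z = 0. Lengths are in m, angles in rad, forces in N, time in s.
With the tool pointing down it reaches from about 0.4 to 0.825 m from the base axis. Payload 7 kg.
Tool frame: the origin (TCP) lies between the finger pads; the fingertips stand 8 mm ahead of it and the grasp point (between the pads) lies 11 mm behind it (arm.finger_overhang is the distance from the TCP to the fingertips, in m); z points along the fingers, y is the line along which they close (so a half turn about z gives the same grasp; the last joint's range is limited). The gripper opens to 88 mm and grips with 3 to 60 N. Pads are 19 mm wide; open, the fingers measure 130 mm over their backs; the gripper's body (78 mm by 193 mm) begins 47 mm behind the grasp point.
Start: joints at [-0.842, 0.359, 0.012, 0, -1.224, -0.288], TCP at [0.288, -0.61, 0.235] pointing down, gripper open.
Joint ranges: [-3.07, 3.07], [-1.43, 2.12], [-1.02, 1.25], [-3.03, 1.67], [-3.05, -0], [-3.03, 3.03]. Speed limits (rad/s): [2.39, 2.39, 3.01, 3.14, 3.14, 3.14].

### API

Orientations are given as [roll, pitch, yaw] about the fixed x, y, z axes, in that order (R = Rz(yaw) Ry(pitch) Rx(roll)).
In Python, from station import arm gives the robot as it stands.
- The arm moves only by the tool move_arm, never from a script. Its argument "rows" is text: rows parted by semicolons, each of 7 numbers parted by spaces: the turn, a rotation vector about the tool's x, y, z in degrees, then the shift along the tool's x, y, z in m, then the finger opening in m, from 0 to 0.0876. A call has 1 to 8 rows; each row shifts and turns the commanded pose from where the row before left it, along the tool's axes as they then stand; what a row does not reach is not made up. A row lasts 1/8 s, in which the tool goes at most 62.5 mm and 10.7 degrees, less where a joint would pass 70% of its speed; a pose out of reach is approached as far as the arm can. A call is refused whole if a number of a shift passes 0.0625 or a number of a turn 10.7, either way. A call with a gripper value outside its range is refused whole. The fingers move at their own pace and stop on an object; "squeeze" is the grip in N (left out, the last holds). Time passes only in rows, so rows that do not move let the fingers close. It gives the time, the measured TCP pose, the force, the opening and the grip force at its end, in the units of the state.
- arm.get_state(): the state, without advancing time (a new reading comes with each control period).
- arm.grab_frame(name): name is "scene" or "top"; returns (picture, depth): 400x640x3 uint8, blue, green, red; 400x640 float32, m along the optical axis (not along the pixel's ray), 0 where there is no reading.
- arm.camera_model(name): a dict with "mtx" (3x3 intrinsics, pixels), "camera_from_world" (4x4, takes a point from world to camera coordinates). Camera axes: x right, y down, z forward; pixel columns grow to the right and rows downward; lengths in m; the calibration is good to about 2 mm. A picture is of the moment at which its call begins. camera_model takes no time and is no camera call.
- arm.job_done(): hands the job in; it is judged then, once.
The state is a dict: "t": time; "q": joint angles; "qd": joint speeds; "joint_efforts": joint torques, N m; "eef_pos": TCP position; "ee_rot": TCP orientation; "force": force on the tool from outside, world axes, zero at the start; "moment": the same for the moment, N m; "width": finger opening in m; "gripper_force": force on a finger pad.
Only numpy, scipy, OpenCV 4.12 (cv2) and the standard library are available. Lean on these libraries where they do the work, as an engineer would, in place of code of your own. Each camera call takes 0.05 s, during which the arm holds its last target. There are 200 camera calls.

## Working session

There is one attempt and no reset: what is moved stays moved. The work goes in short steps, Python scripts to look and compute and a tool call to move; the robot and the scene stay as the last step left them, time stands still between calls to the robot, and variables do not carry over. Pictures are saved under pics/ and viewed, at most 10 in all, crops included, and the job is handed in when it is done.

Besides the shell and the picture viewer there is one more tool, called as name(argument=value, ...) on one line, values as JSON. move_arm: Moves the arm, as the interface text tells. Its arguments: {"type":"object","properties":{"rows":{"type":"string"},"squeeze":{"type":"number"}},"required":["rows"]}

```bash
mkdir -p pics; ls; python3 - <<'E'
from station import arm
import cv2,numpy as np
for n in("scene","top"):
    p,d=arm.grab_frame(n); cv2.imwrite(f"pics/{n}0.png",p); np.save(f"{n}0.npy",d)
    m=arm.camera_model(n); print(n,m["mtx"].round(1).tolist(),np.linalg.inv(m["camera_from_world"]).round(3).tolist())
s=arm.get_state(); print({k:np.round(v,3).tolist() for k,v in s.items()})
E
```

```text
pics
scene [[426.3, 0.0, 319.9], [0.0, 426.3, 198.9], [0.0, 0.0, 1.0]] [[-0.725, 0.485, -0.488, 1.13], [0.688, 0.521, -0.504, 0.574], [0.01, -0.702, -0.712, 0.979], [0.0, 0.0, 0.0, 1.0]]
top [[478.8, 0.0, 315.9], [0.0, 478.8, 194.0], [0.0, 0.0, 1.0]] [[0.003, -0.998, 0.064, 0.418], [-1.0, -0.003, 0.007, -0.02], [-0.007, -0.064, -0.998, 1.817], [0.0, 0.0, 0.0, 1.0]]
{'t': 0.1, 'q': [-0.842, 0.359, 0.011, -0.0, -1.224, -0.288], 'qd': [0.001, -0.002, 0.002, 0.001, 0.001, -0.002], 'joint_efforts': [-0.0, -58.416, 29.375, 7.015, 0.01, -0.0], 'eef_pos': [0.288, -0.61, 0.234], 'ee_rot': [3.14, -0.0, -2.701], 'force': [-0.237, 0.839, -0.193], 'moment': [-0.073, 0.049, -0.018], 'gripper_force': 0.0, 'width': 0.087}
```

View pics/scene0.png

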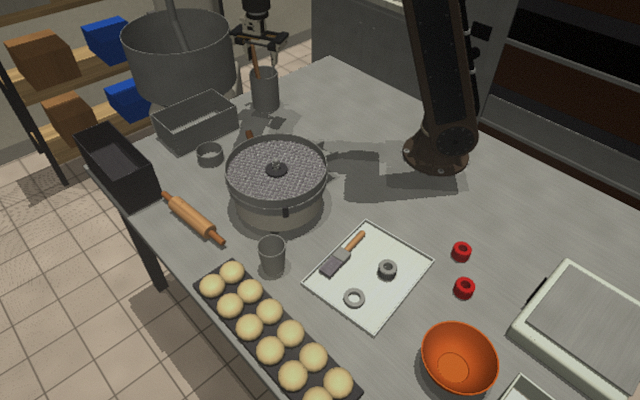

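View pics/top0.png

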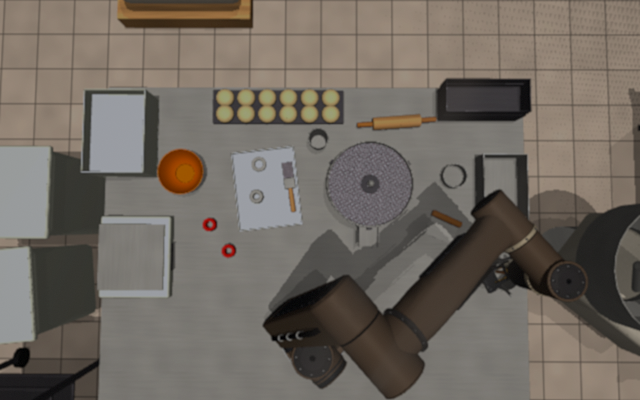

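Top view: the tray is at (267,190). The two rings on it are at (257,196), smaller and taller, and (259,163), flatter with a wide bore. The red look-alikes are at (209,225) and (229,250). The sifter's hub and stud are at (370,184). In the scene view the rings are at (387,269) and (354,298), and the hub at (277,170). The ring at (257,196) / (387,269) fits the ring nut because it is tall, steel and has the smaller bore. I'll confirm that with one crop and the heights.

```bash
cat >h.py <<'E'
from station import arm
import cv2,numpy as np
def cloud(n,d):
    m=arm.camera_model(n);K=m["mtx"];T=np.linalg.inv(m["camera_from_world"])
    v,u=np.indices(d.shape); P=np.stack([(u-K[0,2])/K[0,0]*d,(v-K[1,2])/K[1,1]*d,d],-1)
    return P@T[:3,:3].T+T[:3,3]
def ray(n,u,v,z):
    m=arm.camera_model(n);K=m["mtx"];T=np.linalg.inv(m["camera_from_world"])
    r=T[:3,:3]@np.array([(u-K[0,2])/K[0,0],(v-K[1,2])/K[1,1],1]); o=T[:3,3]
    return o+r*(z-o[2])/r[2]
E
python3 - <<'E'
from h import *
im=[]
t=cv2.imread("pics/top0.png");s=cv2.imread("pics/scene0.png")
a=cv2.resize(t[140:235,225:310],None,fx=4,fy=4,interpolation=2)
b=cv2.resize(s[215:335,300:440],(400,343),interpolation=2)
c=np.zeros((380,740,3),np.uint8);c[:380,:340]=a;c[:343,340:]=b;cv2.imwrite("pics/crop1.png",c)
for n,(u,v),r in(("top",(257,196),11),("top",(259,163),11),("top",(370,184),14),("scene",(387,269),14),("scene",(354,298),14),("scene",(277,170),14)):
    P=cloud(n,np.load(n+"0.npy"))[v-r:v+r,u-r:u+r].reshape(-1,3)
    zt=np.percentile(P[:,2],97); Q=P[P[:,2]>zt-.006]
    print(n,u,v,"ztop",zt.round(4),"ctr",((Q.min(0)+Q.max(0))/2).round(4),"ext",np.ptp(Q,0).round(3),"mean",Q.mean(0).round(4),len(Q),"ray39",ray(n,u,v,.039).round(4),"ray180",ray(n,u,v,.178).round(4))
E
```

```text
top 257 196 ztop 0.0445 ctr [0.4835 0.1106 0.9276] ext [0.132 0.262 1.778] mean [0.5233 0.209  0.0962] 66 ray39 [0.5233 0.2117 0.039 ] ray180 [0.515  0.1936 0.178 ]
top 259 163 ztop 0.0227 ctr [0.5467 0.1127 0.9167] ext [0.258 0.266 1.8  ] mean [0.6451 0.2084 0.0498] 62 ray39 [0.6469 0.2056 0.039 ] ray180 [0.629  0.1879 0.178 ]
top 370 184 ztop 0.1642 ctr [ 0.4952 -0.1132  0.9875] ext [0.155 0.186 1.658] mean [ 0.554  -0.1845  0.2743] 32 ray39 [ 0.5692 -0.2088  0.039 ] ray180 [ 0.5573 -0.1941  0.178 ]
scene 387 269 ztop 0.0414 ctr [0.8161 0.382  0.5071] ext [0.628 0.384 0.943] mean [0.5448 0.2256 0.0655] 179 ray39 [0.5355 0.2212 0.039 ] ray180 [0.6235 0.2734 0.178 ]
scene 354 298 ztop 0.0199 ctr [0.8776 0.378  0.4964] ext [0.505 0.392 0.965] mean [0.6569 0.2138 0.0261] 222 ray39 [0.6643 0.2217 0.039 ] ray180 [0.7332 0.2738 0.178 ]
scene 277 170 ztop 0.1732 ctr [0.845 0.186 0.573] ext [0.57  0.776 0.811] mean [ 0.6455 -0.089   0.2864] 36 ray39 [ 0.4974 -0.2855  0.039 ] ray180 [ 0.591  -0.1583  0.178 ]
```

View pics/crop1.png

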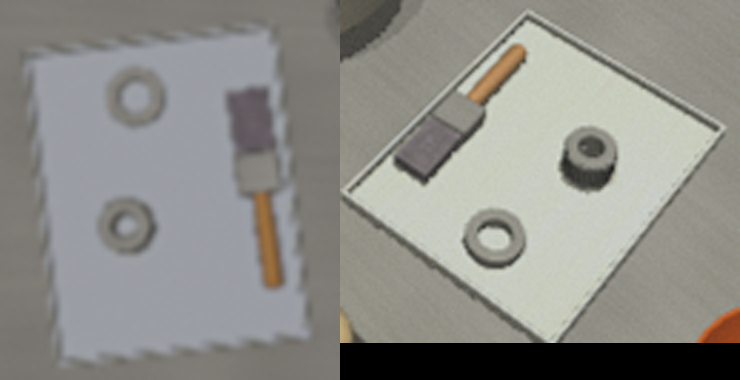

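The crop confirms it: the tall knurled ring with the small bore, left at (127,225) and right at (590,150), is the ring nut. The low smooth one is the spacer. Next I'll measure the nut and the stud.

```bash
python3 - <<'E'
from h import *
t=cv2.imread("pics/top0.png");s=cv2.imread("pics/scene0.png")
a=cv2.resize(t[154:214,340:400],(390,390),interpolation=2)
b=cv2.resize(s[140:200,245:309],(400,375),interpolation=2)
c=np.zeros((390,790,3),np.uint8);c[:,:390]=a;c[:375,390:]=b;cv2.imwrite("pics/crop2.png",c)
for n in("top","scene"):
    d=np.load(n+"0.npy"); P=cloud(n,d); X,Y,Z=P[...,0],P[...,1],P[...,2]
    g=(d>.1)
    m=g&(abs(X-.525)<.045)&(abs(Y-.212)<.045)&(Z>.03)&(Z<.06)
    Q=P[m]; (cx,cy),r=cv2.minEnclosingCircle(Q[:,:2].astype(np.float32)); print(n,"nut",len(Q),cx,cy,r,np.median(Q,0).round(4))
    m=g&(abs(X-.57)<.08)&(abs(Y+.19)<.08)&(Z>.158)&(Z<.2); Q=P[m];print(n,"stud",len(Q),Q.mean(0).round(4),Q.min(0).round(3),Q.max(0).round(3))
    m=g&(abs(X-.57)<.2)&(abs(Y+.19)<.2)&(Z>.155)&(Z<.175); Q=P[m];
    (cx,cy),r=cv2.minEnclosingCircle(Q[:,:2].astype(np.float32)); print("rim",len(Q),cx,cy,r)
for v in (264,265,266): print(ray("scene",388,v,.039).round(4))
E
```

```text
top nut 109 0.5254331827163696 0.21780216693878174 0.025103477761149406 [0.5268 0.2183 0.0392]
top stud 30 [ 0.5631 -0.1955  0.1715] [ 0.555 -0.206  0.158] [ 0.573 -0.187  0.184]
rim 276 0.5632650256156921 -0.19599922001361847 0.14996300637722015
scene nut 212 0.5278072357177734 0.2147218883037567 0.026946034282445908 [0.5295 0.2163 0.0388]
scene stud 48 [ 0.5679 -0.1961  0.17  ] [ 0.559 -0.208  0.158] [ 0.576 -0.189  0.182]
rim 637 0.5658626556396484 -0.2010851353406906 0.15329958498477936
[0.5211 0.2125 0.039 ]
[0.5236 0.2146 0.039 ]
[0.5261 0.2167 0.039 ]
```

View pics/crop2.png

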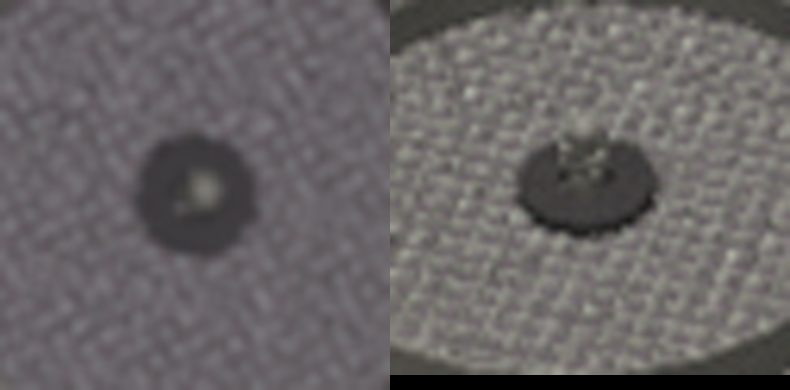

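Top view: the hub is at about (370,184) and the dome at about (371.5,183). Scene view: the dome is at about (276,160). I'll get the stud by dome ray and hub centroid, then set out for the nut.

```bash
python3 - <<'E'
from h import *
print(ray("top",371.0,182.3,.178).round(4),ray("scene",275.4,160.5,.178).round(4))
for n,(u,v),r in(("top",(370,184),14),("scene",(277,170),14)):
    g=cv2.cvtColor(cv2.imread(f"pics/{n}0.png"),6)[v-r:v+r,u-r:u+r]
    m=(g<75).astype(np.uint8); k,l,st,c=cv2.connectedComponentsWithStats(m); i=1+st[1:,4].argmax()
    h=cv2.convexHull(np.argwhere(l==i)[:,::-1].astype(np.int32)); (cx,cy),ax,an=cv2.fitEllipse(h); print(n,cx+u-r,cy+v-r,ax,ray(n,cx+u-r,cy+v-r,.143).round(4))
E
```

```text
[ 0.5632 -0.1975  0.178 ] [ 0.5681 -0.1934  0.178 ]
top 369.6060628890991 183.71194076538086 (17.922895431518555, 18.443649291992188) [ 0.5613 -0.1964  0.143 ]
scene 276.01268768310547 169.54408836364746 (15.283706665039062, 22.423381805419922) [ 0.5683 -0.1939  0.143 ]
```

move_arm(rows="0 0 -10.6 0 0 0 0.0876;0 0 -10.6 0 0 0 0.0876;0 0 -10.6 0 0 0 0.0876;0 0 -10.6 0 0 0 0.0876")

```text
t: 0.6
eef_pos: [0.2879, -0.6102, 0.234]
ee_rot: [3.141, 0.001, -1.955]
force: [0.6, -0.0, 0.8]
width: 0.0875
gripper_force: 0.0
```

```bash
cat >>h.py <<'E'
def plan(target,dyaw_deg,n,w=.0876,start=None,yaw=None):
    """rows for n equal steps to world xyz, turning dyaw (deg, world z, + = ccw), tool kept down"""
    s=arm.get_state(); p=np.array(s["eef_pos"] if start is None else start,float); y=s["ee_rot"][2] if yaw is None else yaw
    R=[]
    for i in range(n):
        d=(np.array(target)-p)/(n-i); c,sn=np.cos(y),np.sin(y)
        b=np.round([c*d[0]+sn*d[1],sn*d[0]-c*d[1],-d[2]],4); t=round(-dyaw_deg/n,1)
        p+=[c*b[0]+sn*b[1],sn*b[0]-c*b[1],-b[2]]; y+=np.radians(-t)
        R.append(f"0 0 {t:g} {b[0]:g} {b[1]:g} {b[2]:g} {w:g}")
    for i in range(0,n,8): print(";".join(R[i:i+8]))
    print("end",p.round(4),round(y,3))
E
python3 -c "
from h import *
plan([.5265,.2155,.14],202,22)"
```

```text
0 0 -9.2 -0.0389 0.004 0.0043 0.0876;0 0 -9.2 -0.039 -0.0023 0.0043 0.0876;0 0 -9.2 -0.0381 -0.0085 0.0043 0.0876;0 0 -9.2 -0.0363 -0.0145 0.0043 0.0876;0 0 -9.2 -0.0335 -0.0201 0.0043 0.0876;0 0 -9.2 -0.0299 -0.0252 0.0043 0.0876;0 0 -9.2 -0.0255 -0.0296 0.0043 0.0876;0 0 -9.2 -0.0204 -0.0333 0.0043 0.0876
0 0 -9.2 -0.0148 -0.0361 0.0043 0.0876;0 0 -9.2 -0.0088 -0.0381 0.0043 0.0876;0 0 -9.2 -0.0027 -0.039 0.0042 0.0876;0 0 -9.2 0.0036 -0.0389 0.0043 0.0876;0 0 -9.2 0.0098 -0.0378 0.0042 0.0876;0 0 -9.2 0.0157 -0.0358 0.0043 0.0876;0 0 -9.2 0.0212 -0.0328 0.0042 0.0876;0 0 -9.2 0.0262 -0.029 0.0043 0.0876
0 0 -9.2 0.0305 -0.0244 0.0042 0.0876;0 0 -9.2 0.034 -0.0192 0.0043 0.0876;0 0 -9.2 0.0366 -0.0135 0.0042 0.0876;0 0 -9.2 0.0384 -0.0075 0.0043 0.0876;0 0 -9.2 0.039 -0.0013 0.0042 0.0876;0 0 -9.2 0.0388 0.0049 0.0043 0.0876
end [0.5265 0.2155 0.14  ] 1.578
```

I'll keep the height constant, since the path passes over the sifter.

move_arm(rows="0 0 -9.2 -0.0389 0.004 -0.003 0.0876;0 0 -9.2 -0.039 -0.0023 -0.003 0.0876;0 0 -9.2 -0.0381 -0.0085 -0.003 0.0876;0 0 -9.2 -0.0363 -0.0145 -0.003 0.0876;0 0 -9.2 -0.0335 -0.0201 0 0.0876;0 0 -9.2 -0.0299 -0.0252 0 0.0876;0 0 -9.2 -0.0255 -0.0296 0 0.0876;0 0 -9.2 -0.0204 -0.0333 0 0.0876")

```text
t: 1.6
eef_pos: [0.3766, -0.3094, 0.2463]
ee_rot: [-3.142, 0.0, -0.671]
force: [1.2, -0.3, 0.3]
width: 0.0874
gripper_force: 0.0
```

move_arm(rows="0 0 -9.2 -0.0148 -0.0361 0 0.0876;0 0 -9.2 -0.0088 -0.0381 0 0.0876;0 0 -9.2 -0.0027 -0.039 0 0.0876;0 0 -9.2 0.0036 -0.0389 0 0.0876;0 0 -9.2 0.0098 -0.0378 0 0.0876;0 0 -9.2 0.0157 -0.0358 0 0.0876;0 0 -9.2 0.0212 -0.0328 0 0.0876;0 0 -9.2 0.0262 -0.029 0 0.0876")

```text
t: 2.6
eef_pos: [0.4651, -0.0097, 0.2465]
ee_rot: [-3.141, 0.0, 0.614]
force: [0.1, 0.1, -0.1]
width: 0.0874
gripper_force: 0.0
```

move_arm(rows="0 0 -9.2 0.0305 -0.0244 0 0.0876;0 0 -9.2 0.034 -0.0192 0 0.0876;0 0 -9.2 0.0366 -0.0135 0 0.0876;0 0 -9.2 0.0384 -0.0075 0 0.0876;0 0 -9.2 0.039 -0.0013 0 0.0876;0 0 -9.2 0.0388 0.0049 0 0.0876;0 0 0 0 0 0.06 0.0876;0 0 0 0 0 0.04 0.0876")

```text
t: 3.6
eef_pos: [0.5305, 0.2138, 0.1439]
ee_rot: [-3.14, 0.001, 1.572]
force: [0.2, 0.4, 0.0]
width: 0.0875
gripper_force: 0.0
```

```bash
python3 - <<'E'
from h import *
s=arm.get_state(); print({k:np.round(v,4).tolist() for k,v in s.items()})
p,d=arm.grab_frame("scene"); q,_=arm.grab_frame("top")
c=np.zeros((480,800,3),np.uint8);c[:]=0
c[:400,:400]=cv2.resize(p[200:320,330:450],(400,400));c[:400,400:]=cv2.resize(q[140:240,210:310],(400,400));cv2.imwrite("pics/c3.png",c)
E
```

```text
{'t': 3.6, 'q': [0.7247, 0.268, -0.34, -0.0008, -0.965, 2.4188], 'qd': [-0.0067, 0.2929, -0.3953, 0.0095, 0.6912, -0.0011], 'joint_efforts': [0.2632, -50.0733, 26.9893, 5.9275, -0.9199, 0.0273], 'eef_pos': [0.5305, 0.2138, 0.1439], 'ee_rot': [-3.1395, 0.001, 1.5722], 'force': [0.1571, 0.3618, 0.0139], 'moment': [-0.1131, -0.0321, 0.0245], 'gripper_force': 0.0, 'width': 0.0875}
```

View pics/c3.png

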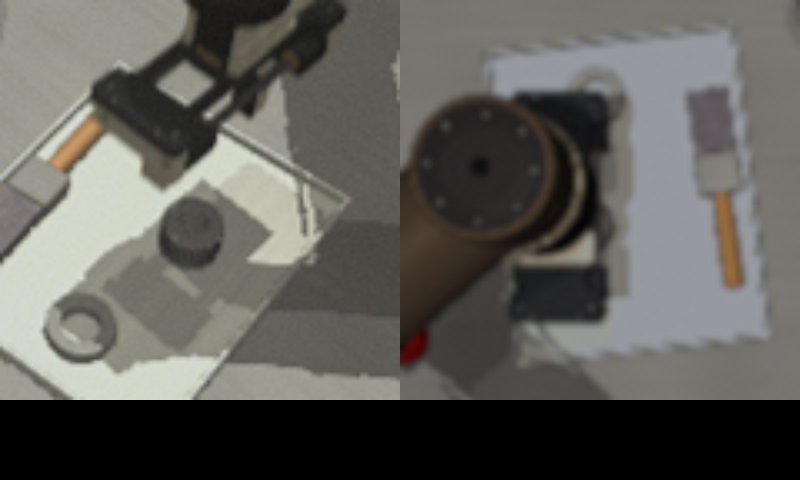

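The nut at left (190,230) stands clear under the open gripper, and nothing lies in the fingers' way. Going down.

move_arm(rows="0 0 0 0 0 0.04 0.0876;0 0 0 0 0 0.03 0.0876;0 0 0 0 0 0 0.0876;0 0 0 0 0 0 0.0876")

```text
t: 4.2
eef_pos: [0.5328, 0.2145, 0.0787]
ee_rot: [3.139, -0.001, 1.572]
force: [0.6, 0.0, 0.5]
width: 0.0877
gripper_force: 0.0
```

move_arm(rows="0 0 0 0.001 -0.006 0.02 0.0876;0 0 0 0 0 0.02 0.0876;0 0 0 0 0 0.0205 0.0876;0 0 0 0 0 0 0.0876")

```text
t: 4.7
eef_pos: [0.5258, 0.215, 0.0167]
ee_rot: [3.142, 0.0, 1.572]
force: [-0.0, 0.8, -0.2]
width: 0.0878
gripper_force: 0.0
```

move_arm(rows="0 0 0 0 0 0 0.04;0 0 0 0 0 0 0.04;0 0 0 0 0 0 0.04;0 0 0 0 0 0 0.04;0 0 0 0 0 0 0.04", squeeze=25)

```text
t: 5.32
eef_pos: [0.5257, 0.2149, 0.0163]
ee_rot: [3.141, -0.0, 1.572]
force: [-1.5, 0.7, 1.7]
width: 0.0499
gripper_force: 25.0
```

move_arm(rows="0 0 0 0 0 -0.02 0.04;0 0 0 0 0 -0.05 0.04;0 0 0 0 0 -0.06 0.04;0 0 0 0 0 -0.06 0.04;0 0 0 0 0 -0.03 0.04;0 0 0 0 0 0 0.04;0 0 0 0 0 0 0.04")

```text
t: 6.2
eef_pos: [0.5245, 0.2143, 0.2343]
ee_rot: [-3.139, 0.001, 1.571]
force: [0.2, -0.3, -4.2]
width: 0.0502
gripper_force: 25.0
```

```bash
python3 -c "
from h import *
s=arm.get_state();print(s['eef_pos'],s['force'],s['width'],s['q'])
plan([.5655,-.1955,.236],-14.4,12,.04)"
```

```text
[0.52454077 0.2143423  0.23434603] [ 0.2288041  -0.31635564 -4.23466059] 0.05024580335692167 [ 7.32589882e-01  1.83155390e-01 -2.29151796e-01 -1.00211219e-03
 -1.16098989e+00  2.40997495e+00]
0 0 1.2 -0.0342 0.0034 -0.0001 0.04;0 0 1.2 -0.0341 0.0041 -0.0001 0.04;0 0 1.2 -0.034 0.0048 -0.0001 0.04;0 0 1.2 -0.0339 0.0055 -0.0002 0.04;0 0 1.2 -0.0337 0.0062 -0.0001 0.04;0 0 1.2 -0.0336 0.007 -0.0002 0.04;0 0 1.2 -0.0335 0.0077 -0.0001 0.04;0 0 1.2 -0.0333 0.0083 -0.0002 0.04
0 0 1.2 -0.0331 0.009 -0.0001 0.04;0 0 1.2 -0.0329 0.0098 -0.0002 0.04;0 0 1.2 -0.0327 0.0104 -0.0001 0.04;0 0 1.2 -0.0324 0.0111 -0.0002 0.04
end [ 0.5655 -0.1955  0.236 ] 1.32
```

move_arm(rows="0 0 1.2 -0.0342 0.0034 0 0.04;0 0 1.2 -0.0341 0.0041 0 0.04;0 0 1.2 -0.034 0.0048 0 0.04;0 0 1.2 -0.0339 0.0055 0 0.04;0 0 1.2 -0.0337 0.0062 0 0.04;0 0 1.2 -0.0336 0.007 0 0.04;0 0 1.2 -0.0335 0.0077 0 0.04;0 0 1.2 -0.0333 0.0083 0 0.04")

```text
t: 7.2
eef_pos: [0.5519, -0.0597, 0.2337]
ee_rot: [-3.138, 0.001, 1.403]
force: [0.7, -0.4, -3.1]
width: 0.0501
gripper_force: 25.0
```

move_arm(rows="0 0 1.2 -0.0331 0.009 0 0.04;0 0 1.2 -0.0329 0.0098 0 0.04;0 0 1.2 -0.0327 0.0104 0 0.04;0 0 1.2 -0.0324 0.0111 0 0.04;0 0 0 0 0 0 0.04;0 0 0 0 0 0 0.04;0 0 0 0 0 0 0.04")

```text
t: 8.07
eef_pos: [0.5664, -0.1943, 0.2352]
ee_rot: [-3.14, 0.0, 1.321]
force: [0.3, -0.2, -2.7]
width: 0.05
gripper_force: 25.0
```

```bash
python3 - <<'E'
from h import *
s=arm.get_state(); print(s["eef_pos"],s["ee_rot"],s["q"])
for n in("scene","top"):
    p,d=arm.grab_frame(n); cv2.imwrite(f"pics/{n}4.png",p);np.save(n+"4.npy",d)
    P=cloud(n,d);t=np.array(s["eef_pos"])
    m=(d>.1)&(np.hypot(P[...,0]-t[0],P[...,1]-t[1])<.04)&(P[...,2]>.17)&(P[...,2]<.27)
    print(n,m.sum(),P[m].mean(0).round(4) if m.any() else "")
p=cv2.imread("pics/scene4.png")
cv2.imwrite("pics/c4.png",cv2.resize(p[100:200,220:340],(720,600),interpolation=2))
E
```

```text
[ 0.56635561 -0.19428652  0.23523992] [-3.14020156e+00  8.13441077e-05  1.32124544e+00] [-4.55575735e-03  2.34751378e-01 -1.60651205e-01 -2.79950239e-04
 -1.17676304e+00  2.89670513e+00]
scene 452 [ 0.5691 -0.1864  0.2448]
top 0
```

View pics/c4.png

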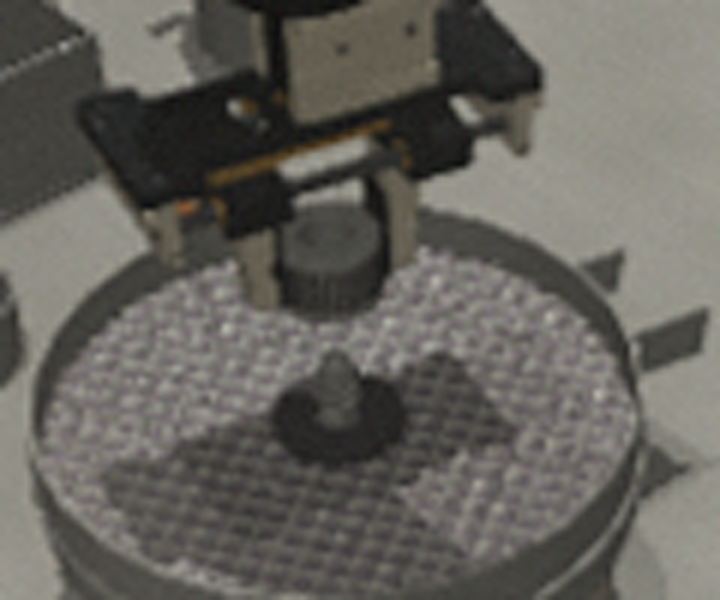

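The scene shows the nut held level at crop (333,260). The stud dome is at (340,350) and the hub centre at (340,418), so the nut is nearly over the stud. I'll work out the relative offset from this one view.

```bash
python3 - <<'E'
from h import *
g=cv2.cvtColor(cv2.imread("pics/scene4.png"),6)
print("     ",list(range(262,292)))
for r in range(132,157): print(r,g[r,262:292].tolist())
print("stud",list(range(270,284)))
for r in range(155,172): print(r,g[r,270:284].tolist())
m=arm.camera_model("scene")
def pj(p):
    c=m["camera_from_world"]@np.r_[p,1]; k=m["mtx"]@c[:3]; return (k[:2]/k[2]).round(2)
t=np.array([.5664,-.1943,.2352])
for nm,o in(("top",.0227),("mid",.0047),("bot",-.0133)): print(nm,pj(t+[0,0,o]))
for dx,dy in((.002,0),(0,.002)): print(pj(t+[dx,dy,.0047]))
a=np.array([.5655,-.1955,0]);print("dome",pj(a+[0,0,.1805]),"neck",pj(a+[0,0,.1665]),"hub",pj(a+[0,0,.145]))
E
```

```text
[262, 263, 264, 265, 266, 267, 268, 269, 270, 271, 272, 273, 274, 275, 276, 277, 278, 279, 280, 281, 282, 283, 284, 285, 286, 287, 288, 289, 290, 291]
132 [30, 34, 28, 29, 29, 26, 28, 57, 107, 123, 128, 137, 150, 147, 135, 142, 144, 150, 95, 33, 23, 28, 65, 88, 96, 93, 94, 100, 137, 151]
133 [31, 30, 28, 27, 30, 27, 57, 108, 138, 128, 128, 121, 115, 111, 107, 111, 112, 120, 77, 32, 26, 27, 57, 89, 95, 94, 93, 104, 140, 151]
134 [25, 29, 26, 28, 29, 25, 43, 89, 99, 84, 86, 80, 81, 79, 75, 80, 77, 83, 58, 31, 27, 22, 51, 86, 96, 94, 92, 91, 98, 109]
135 [28, 29, 27, 29, 27, 30, 32, 61, 70, 67, 76, 76, 76, 76, 72, 72, 68, 74, 69, 49, 31, 24, 43, 82, 98, 93, 96, 74, 66, 74]
136 [28, 25, 27, 29, 26, 25, 33, 61, 74, 70, 72, 76, 76, 75, 74, 70, 74, 73, 72, 68, 51, 27, 41, 83, 97, 92, 101, 79, 70, 73]
137 [28, 26, 29, 26, 38, 56, 65, 72, 67, 62, 67, 70, 72, 72, 71, 67, 70, 72, 73, 74, 73, 42, 42, 83, 98, 98, 105, 89, 73, 71]
138 [37, 43, 71, 56, 37, 66, 76, 68, 57, 61, 67, 70, 75, 73, 70, 68, 61, 68, 77, 74, 74, 43, 44, 83, 96, 97, 97, 83, 75, 75]
139 [82, 85, 96, 72, 45, 63, 73, 62, 56, 61,
[... 3049 characters left out ...]
163 [77, 68, 72, 68, 73, 76, 72, 71, 69, 57, 35, 35, 41, 50]
164 [65, 68, 64, 63, 69, 76, 76, 67, 80, 63, 38, 38, 37, 41]
165 [50, 52, 67, 67, 69, 70, 72, 80, 72, 60, 47, 34, 41, 43]
166 [39, 40, 52, 65, 74, 75, 72, 72, 79, 65, 44, 38, 41, 37]
167 [35, 40, 39, 56, 66, 65, 68, 83, 80, 54, 38, 41, 39, 36]
168 [39, 42, 35, 61, 81, 83, 76, 69, 62, 52, 37, 39, 41, 40]
169 [35, 38, 52, 69, 77, 84, 79, 65, 62, 58, 41, 39, 41, 38]
170 [43, 37, 46, 55, 71, 73, 77, 66, 59, 50, 40, 39, 41, 42]
171 [42, 37, 38, 40, 50, 55, 54, 50, 46, 41, 41, 38, 39, 41]
top [273.82 137.89]
mid [274.25 143.07]
bot [274.67 148.15]
[273.69 143.38]
[274.7 143.4]
dome [275.59 159.09] neck [275.9  162.78] hub [276.36 168.34]
```

The relative offset is about 1.5 mm along the tool's -x. I'll correct it and lower the nut to just around the dome.

move_arm(rows="0 0 0 -0.0015 0 0.015 0.04;0 0 0 0 0 0.015 0.04;0 0 0 0 0 0.01 0.04;0 0 0 0 0 0.002 0.04;0 0 0 0 0 0.002 0.04;0 0 0 0 0 0.002 0.04")

```text
t: 8.93
eef_pos: [0.5666, -0.1965, 0.1904]
ee_rot: [3.141, -0.0, 1.32]
force: [0.6, -0.3, -3.7]
width: 0.0497
gripper_force: 25.0
```

```bash
python3 - <<'E'
from h import *
s=arm.get_state(); print(s["eef_pos"],s["force"],s["moment"])
E
```

```text
[ 0.56658159 -0.19653486  0.19037756] [ 0.62908707 -0.30983836 -3.68522062] [-0.1439935   0.00623753  0.01727689]
```

move_arm(rows="0 0 0 0 0 0.001 0.04;0 0 0 0 0 0.001 0.04;0 0 0 0 0 0.001 0.04;0 0 0 0 0 0.001 0.04;0 0 0 0 0 0 0.04")

```text
t: 9.55
eef_pos: [0.5662, -0.1965, 0.186]
ee_rot: [-3.141, 0.0, 1.32]
force: [0.0, -0.2, -2.4]
width: 0.0501
gripper_force: 25.0
```

move_arm(rows="0 0 0 0 0 0.001 0.04;0 0 0 0 0 0.001 0.04;0 0 0 0 0 0 0.04")

```text
t: 9.93
eef_pos: [0.5662, -0.1964, 0.1839]
ee_rot: [-3.141, -0.0, 1.32]
force: [-0.2, 0.0, -3.9]
width: 0.0499
gripper_force: 25.0
```

move_arm(rows="0 0 0 0 0 0.001 0.04;0 0 0 0 0 0.001 0.04;0 0 0 0 0 0.001 0.04;0 0 0 0 0 0.001 0.04;0 0 0 0 0 0 0.04")

```text
t: 10.55
eef_pos: [0.5664, -0.1971, 0.1806]
ee_rot: [3.141, 0.001, 1.321]
force: [-2.0, -3.5, 2.6]
width: 0.0499
gripper_force: 25.0
```

move_arm(rows="0 0 0 0 0 0.001 0.04;0 0 0 0 0 0.001 0.04;0 0 0 0 0 0 0.04")

```text
t: 10.92
eef_pos: [0.5662, -0.1977, 0.1792]
ee_rot: [3.141, 0.002, 1.321]
force: [-3.6, -7.7, 7.3]
width: 0.0498
gripper_force: 25.0
```

Contact, with the stud pushing the nut toward -y. I'll follow that and ease down a little more.

move_arm(rows="0 0 0 -0.002 0 0 0.04;0 0 0 0 0 0 0.04;0 0 0 0 0 0.001 0.04;0 0 0 0 0 0 0.04")

```text
t: 11.42
eef_pos: [0.5652, -0.1987, 0.1765]
ee_rot: [-3.14, 0.001, 1.32]
force: [-3.3, -6.0, -1.3]
width: 0.0498
gripper_force: 25.0
```

move_arm(rows="0 0 0 -0.0015 -0.0005 0 0.04;0 0 0 0 0 0 0.04;0 0 0 0 0 0.001 0.04;0 0 0 0 0 0 0.04")

```text
t: 11.92
eef_pos: [0.565, -0.1994, 0.1758]
ee_rot: [-3.141, -0.0, 1.321]
force: [-0.5, -0.8, -3.9]
width: 0.05
gripper_force: 25.0
```

move_arm(rows="0 0 0 0 0 0.001 0.04;0 0 0 0 0 0.001 0.04;0 0 0 0 0 0.001 0.04;0 0 0 0 0 0 0.04")

```text
t: 12.42
eef_pos: [0.565, -0.1997, 0.1738]
ee_rot: [3.141, 0.0, 1.321]
force: [-3.7, 1.7, 4.8]
width: 0.0504
gripper_force: 25.0
```

The nut now sits on the thread. The lateral forces suggest it sits 2–4 mm off-centre along the tool's x. I'll let go, turn 90° and close, which centres the other axis.

move_arm(rows="0 0 0 0 0 0 0.0876;0 0 0 0 0 0 0.0876;0 0 0 0 0 0 0.0876;0 0 0 0 0 0 0.0876;0 0 10 0.003 0 0 0.0876;0 0 10 0 0 0 0.0876;0 0 10 0 0 0 0.0876;0 0 10 0 0 0 0.0876", squeeze=5)

```text
t: 13.42
eef_pos: [0.5657, -0.1968, 0.173]
ee_rot: [3.142, -0.0, 0.616]
force: [-0.5, 0.5, -0.7]
width: 0.0876
gripper_force: 0.0
```

move_arm(rows="0 0 10 0 0 0 0.0876;0 0 10 0 0 0 0.0876;0 0 10 0 0 0 0.0876;0 0 10 0 0 0 0.0876;0 0 10 0 0 0 0.0876;0 0 0 0 0 0 0.06;0 0 0 0 0 0 0.06;0 0 0 0 0 0 0.06")

```text
t: 14.42
eef_pos: [0.5657, -0.1968, 0.1731]
ee_rot: [-3.142, -0.0, -0.248]
force: [0.2, 1.0, -0.3]
width: 0.0634
gripper_force: 0.0
```

```bash
python3 - <<'E'
from h import *
s=arm.get_state(); print(s["eef_pos"],s["ee_rot"],s["q"][5],s["force"],s["moment"])
p,d=arm.grab_frame("scene")
cv2.imwrite("pics/c5.png",cv2.resize(p[110:190,226:322],(720,600),interpolation=2))
E
```

```text
[ 0.56568193 -0.19681444  0.17305798] [-3.14159155e+00 -6.55708096e-06 -2.48156561e-01] 1.3314900781460384 [ 0.16059962  0.96257535 -0.2968515 ] [-0.08130106  0.09892891 -0.03420534]
```

View pics/c5.png

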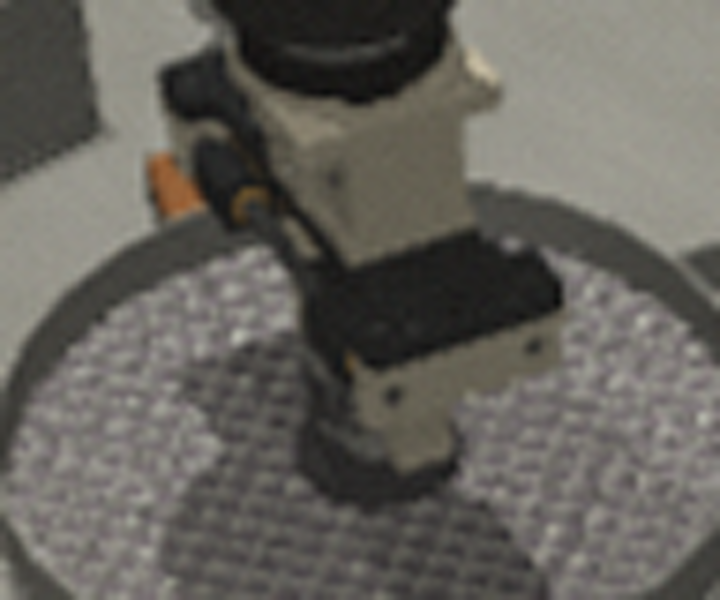

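The gripper stands over the nut on the hub at (380,460), and the front finger hides most of it. I'll close gently.

move_arm(rows="0 0 0 0 0 0 0.04;0 0 0 0 0 0 0.04;0 0 0 0 0 0 0.04;0 0 0 0 0 0 0.04", squeeze=8)

```text
t: 14.98
eef_pos: [0.5657, -0.197, 0.1732]
ee_rot: [3.141, -0.0, -0.25]
force: [0.2, -1.0, 0.9]
width: 0.0504
gripper_force: 8.0
```

```bash
python3 - <<'E'
from h import *
s=arm.get_state(); print(s["eef_pos"],s["force"],s["moment"],s["width"])
E
```

```text
[ 0.56567756 -0.19702579  0.17315413] [ 0.18389184 -1.03480606  0.9345028 ] [-0.80268703  0.13301675  0.04306254] 0.050447644301275185
```

It is centred, with almost no side force. I'll grip and start turning clockwise, following the 16 mm pitch.

move_arm(rows="0 0 0 0 0 0 0.04;0 0 10 0 0 0.0004 0.04;0 0 10 0 0 0.0005 0.04;0 0 10 0 0 0.0004 0.04;0 0 10 0 0 0.0005 0.04;0 0 10 0 0 0.0004 0.04", squeeze=15)

```text
t: 15.72
eef_pos: [0.5655, -0.1977, 0.1711]
ee_rot: [3.141, -0.001, -1.129]
force: [-1.5, -6.0, 1.1]
width: 0.0499
gripper_force: 15.0
```

```bash
cat >st.py <<'E'
from h import *
s=arm.get_state(); print(np.round(s["eef_pos"],4),"yaw",round(s["ee_rot"][2],3),"q6",round(s["q"][5],3),"F",np.round(s["force"],1),"M",np.round(s["moment"],3),round(s["width"],4),s["t"],"tau6",round(s["joint_efforts"][5],3))
E
python3 st.py
```

```text
[ 0.5655 -0.1977  0.1711] yaw -1.129 q6 0.451 F [-1.5 -6.   1.1] M [-2.353  0.513  0.08 ] 0.0499 15.725 tau6 2.259
```

move_arm(rows="0 0 10 0.0009 0.0005 0.0005 0.04;0 0 10 0 0 0.0004 0.04;0 0 10 0 0 0.0005 0.04;0 0 10 0 0 0.0004 0.04;0 0 10 0 0 0.0005 0.04;0 0 10 0 0 0.0004 0.04")

```text
t: 16.48
eef_pos: [0.5648, -0.1985, 0.1688]
ee_rot: [3.141, -0.002, -2.176]
force: [-4.6, -4.3, 5.0]
width: 0.05
gripper_force: 15.0
```

```bash
python3 st.py
```

```text
[ 0.5648 -0.1985  0.1688] yaw -2.176 q6 -0.594 F [-4.6 -4.3  5. ] M [-1.152  1.564  0.031] 0.05 16.475 tau6 2.26
```

move_arm(rows="0 0 10 0.0013 0.0002 0.0004 0.04;0 0 10 0 0 0.0004 0.04;0 0 10 0 0 0.0004 0.04;0 0 10 0 0 0.0004 0.04;0 0 10 0 0 0.0005 0.04;0 0 10 0 0 0.0004 0.04")

```text
t: 17.23
eef_pos: [0.5635, -0.1984, 0.1661]
ee_rot: [3.141, -0.002, 3.06]
force: [-5.1, 2.5, 7.7]
width: 0.0499
gripper_force: 15.0
```

```bash
python3 st.py
```

```text
[ 0.5635 -0.1984  0.1661] yaw 3.06 q6 -1.64 F [-5.1  2.5  7.7] M [0.932 2.082 0.02 ] 0.0499 17.225 tau6 2.252
```

The side force turns with the tool, so the nut is slightly off in the grip. The remaining travel fits one more grip: release, turn back, and regrip centred.

move_arm(rows="0 0 0 0 0 0 0.0876;0 0 0 0 0 0 0.0876;0 0 0 0 0 0 0.0876;0 0 0 0 0 0 0.0876", squeeze=5)

```text
t: 17.73
eef_pos: [0.5647, -0.1988, 0.1655]
ee_rot: [3.142, -0.0, 3.067]
force: [-0.2, 0.3, 0.0]
width: 0.084
gripper_force: 0.0
```

```bash
python3 st.py; python3 -c "
from h import *
plan([.5657,-.197,.165],256.8,24)"
```

```text
[ 0.5647 -0.1988  0.1655] yaw 3.067 q6 -1.633 F [-0.2  0.3  0. ] M [-0.023 -0.003  0.009] 0.084 17.725 tau6 0.025
0 0 -10.7 -0 0.0001 0 0.0876;0 0 -10.7 -0 0.0001 0 0.0876;0 0 -10.7 -0.0001 0.0001 0 0.0876;0 0 -10.7 -0.0001 0 0 0.0876;0 0 -10.7 -0.0001 0 0 0.0876;0 0 -10.7 -0.0001 0 0 0.0876;0 0 -10.7 -0.0001 0 0 0.0876;0 0 -10.7 -0.0001 -0 0 0.0876
0 0 -10.7 -0.0001 -0 0 0.0876;0 0 -10.7 -0.0001 -0 0 0.0876;0 0 -10.7 -0.0001 -0.0001 0 0.0876;0 0 -10.7 -0 -0.0001 0 0.0876;0 0 -10.7 -0 -0.0001 0 0.0876;0 0 -10.7 -0 -0.0001 0 0.0876;0 0 -10.7 -0 -0.0001 0.0001 0.0876;0 0 -10.7 -0 -0.0001 0 0.0876
0 0 -10.7 0 -0.0001 0.0001 0.0876;0 0 -10.7 0 -0 0 0.0876;0 0 -10.7 0 -0.0001 0.0001 0.0876;0 0 -10.7 0 -0 0 0.0876;0 0 -10.7 0.0001 -0 0.0001 0.0876;0 0 -10.7 0.0001 -0 0 0.0876;0 0 -10.7 0 -0 0.0001 0.0876;0 0 -10.7 0.0001 -0.0001 0 0.0876
end [ 0.5657 -0.197   0.165 ] 7.549
```

move_arm(rows="0 0 -10.7 -0.0004 0.0013 0 0.0876;0 0 -10.7 0 0 0 0.0876;0 0 -10.7 0 0 0 0.0876;0 0 -10.7 0 0 0 0.0876;0 0 -10.7 0 0 0 0.0876;0 0 -10.7 0 0 0 0.0876;0 0 -10.7 0 0 0 0.0876;0 0 -10.7 0 0 0 0.0876")

```text
t: 18.73
eef_pos: [0.5652, -0.1975, 0.1656]
ee_rot: [-3.142, 0.0, -1.717]
force: [0.5, -1.1, 0.8]
width: 0.0876
gripper_force: 0.0
```

move_arm(rows="0 0 -10.7 0 0 0 0.0876;0 0 -10.7 0 0 0 0.0876;0 0 -10.7 0 0 0 0.0876;0 0 -10.7 0 0 0 0.0876;0 0 -10.7 0 0 0 0.0876;0 0 -10.7 0 0 0 0.0876;0 0 -10.7 0 0 0 0.0876;0 0 -10.7 0 0 0 0.0876")

```text
t: 19.73
eef_pos: [0.5652, -0.1975, 0.1656]
ee_rot: [-3.142, 0.0, -0.223]
force: [0.2, 0.7, -0.5]
width: 0.0876
gripper_force: 0.0
```

move_arm(rows="0 0 -10.7 0 0 0 0.0876;0 0 -10.7 0 0 0 0.0876;0 0 -10.7 0 0 0 0.0876;0 0 -10.7 0 0 0 0.0876;0 0 -10.7 0 0 0 0.0876;0 0 -10.7 0 0 0 0.0876;0 0 -10.7 0 0 0 0.0876;0 0 -10.7 0 0 0 0.0876")

```text
t: 20.72
eef_pos: [0.5652, -0.1976, 0.1656]
ee_rot: [-3.142, 0.0, 1.271]
force: [0.3, 0.4, 0.0]
width: 0.0877
gripper_force: 0.0
```

move_arm(rows="0 0 0 0 0 0 0.04;0 0 0 0 0 0 0.04;0 0 0 0 0 0 0.04;0 0 0 0 0 0 0.04;0 0 0 0 0 0 0.04;0 0 0 0 0 0 0.04", squeeze=8)

```text
t: 21.48
eef_pos: [0.5639, -0.1972, 0.1656]
ee_rot: [-3.139, 0.0, 1.264]
force: [-4.2, 2.6, 3.7]
width: 0.0505
gripper_force: 8.0
```

```bash
python3 st.py
```

```text
[ 0.5639 -0.1972  0.1656] yaw 1.264 q6 2.845 F [-4.2  2.6  3.7] M [ 0.829  1.745 -0.004] 0.0505 21.475 tau6 0.026
```

move_arm(rows="0 0 0 0 -0.0015 0 0.04;0 0 0 0 0 0 0.04;0 0 0 0 0 0 0.04")

```text
t: 21.85
eef_pos: [0.5636, -0.1971, 0.1657]
ee_rot: [-3.141, 0.0, 1.264]
force: [-0.6, 0.4, 2.1]
width: 0.0511
gripper_force: 8.0
```

```bash
python3 st.py
```

```text
[ 0.5636 -0.1971  0.1657] yaw 1.264 q6 2.845 F [-0.6  0.4  2.1] M [0.081 0.819 0.044] 0.0511 21.85 tau6 0.005
```

move_arm(rows="0 0 0 0 0 0 0.04;0 0 10 0 0 0.0004 0.04;0 0 10 0 0 0.0005 0.04;0 0 10 0 0 0.0004 0.04;0 0 10 0 0 0.0005 0.04;0 0 10 0 0 0.0004 0.04", squeeze=20)

```text
t: 22.6
eef_pos: [0.5641, -0.1969, 0.1635]
ee_rot: [-3.142, -0.001, 0.386]
force: [-1.0, 0.8, 1.0]
width: 0.0505
gripper_force: 20.0
```

```bash
python3 st.py
```

```text
[ 0.5641 -0.1969  0.1635] yaw 0.386 q6 1.966 F [-1.   0.8  1. ] M [0.454 0.421 0.002] 0.0505 22.6 tau6 2.286
```

move_arm(rows="0 0 10 0 0 0.0004 0.04;0 0 10 0 0 0.0005 0.04;0 0 10 0 0 0.0004 0.04;0 0 10 0 0 0.0005 0.04;0 0 10 0 0 0.0004 0.04;0 0 10 0 0 0.0005 0.04")

```text
t: 23.35
eef_pos: [0.5649, -0.197, 0.1609]
ee_rot: [-3.14, -0.002, -0.661]
force: [1.5, -0.2, -0.5]
width: 0.0507
gripper_force: 20.0
```

```bash
python3 st.py
```

```text
[ 0.5649 -0.197   0.1609] yaw -0.661 q6 0.919 F [ 1.5 -0.2 -0.5] M [ 0.039 -0.409 -0.011] 0.0507 23.35 tau6 2.291
```

move_arm(rows="0 0 10 0 0 0.0004 0.04;0 0 10 0 0 0.0005 0.04;0 0 10 0 0 0.0004 0.04;0 0 0 0 0 0 0.04")

```text
t: 23.85
eef_pos: [0.5649, -0.1974, 0.1596]
ee_rot: [-3.14, -0.001, -1.178]
force: [2.9, -2.4, -2.5]
width: 0.0507
gripper_force: 20.0
```

```bash
python3 st.py
```

```text
[ 0.5649 -0.1974  0.1596] yaw -1.178 q6 0.402 F [ 2.9 -2.4 -2.5] M [-0.91  -0.976 -0.025] 0.0507 23.85 tau6 -1.516
```

move_arm(rows="0 0 10 0 0 0.0004 0.04;0 0 10 0 0 0.0005 0.04;0 0 0 0 0 0 0.04")

```text
t: 24.22
eef_pos: [0.5645, -0.1976, 0.1588]
ee_rot: [-3.14, -0.001, -1.523]
force: [2.9, -5.2, -1.6]
width: 0.0504
gripper_force: 20.0
```

```bash
python3 st.py
```

```text
[ 0.5645 -0.1976  0.1588] yaw -1.523 q6 0.057 F [ 2.9 -5.2 -1.6] M [-1.5   -1.025  0.027] 0.0504 24.225 tau6 -1.47
```

move_arm(rows="0 0 10 0 0 0.0004 0.04;0 0 5 0 0 0.0003 0.04;0 0 0 0 0 0 0.04")

```text
t: 24.6
eef_pos: [0.5642, -0.1975, 0.1583]
ee_rot: [-3.141, -0.0, -1.784]
force: [1.9, -4.9, 0.4]
width: 0.0508
gripper_force: 20.0
```

```bash
python3 st.py
```

```text
[ 0.5642 -0.1975  0.1583] yaw -1.784 q6 -0.204 F [ 1.9 -4.9  0.4] M [-1.664 -0.784  0.004] 0.0508 24.6 tau6 -0.721
```

move_arm(rows="0 0 10 0.001 0 0.0004 0.04;0 0 5 0 0 0.0003 0.04;0 0 0 0 0 0 0.04")

```text
t: 24.98
eef_pos: [0.5639, -0.1977, 0.1575]
ee_rot: [-3.141, 0.001, -2.046]
force: [1.5, 0.5, 3.2]
width: 0.0507
gripper_force: 20.0
```

```bash
python3 st.py
```

```text
[ 0.5639 -0.1977  0.1575] yaw -2.046 q6 -0.464 F [1.5 0.5 3.2] M [ 0.123 -0.556  0.021] 0.0507 24.975 tau6 -0.726
```

move_arm(rows="0 0 10 0 0 0.0004 0.04;0 0 0 0 0 0 0.04")

```text
t: 25.22
eef_pos: [0.5638, -0.1979, 0.1571]
ee_rot: [-3.141, 0.0, -2.221]
force: [1.1, 0.4, 3.6]
width: 0.0506
gripper_force: 20.0
```

```bash
python3 st.py
```

```text
[ 0.5638 -0.1979  0.1571] yaw -2.221 q6 -0.639 F [1.1 0.4 3.6] M [ 0.194 -0.476 -0.059] 0.0506 25.225 tau6 -1.38
```

move_arm(rows="0 0 10 0 0 0.0004 0.04;0 0 0 0 0 0 0.04")

```text
t: 25.48
eef_pos: [0.5637, -0.1978, 0.1568]
ee_rot: [-3.141, 0.001, -2.395]
force: [0.3, 1.2, 4.6]
width: 0.0506
gripper_force: 20.0
```

```bash
python3 st.py
```

```text
[ 0.5637 -0.1978  0.1568] yaw -2.395 q6 -0.813 F [0.3 1.2 4.6] M [ 0.424 -0.273  0.039] 0.0506 25.475 tau6 -1.213
```

move_arm(rows="0 0 10 0 0 0.0004 0.04;0 0 0 0 0 0 0.04")

```text
t: 25.72
eef_pos: [0.5637, -0.1977, 0.1565]
ee_rot: [-3.142, 0.001, -2.57]
force: [-0.2, 1.5, 3.7]
width: 0.0506
gripper_force: 20.0
```

```bash
python3 st.py
```

```text
[ 0.5637 -0.1977  0.1565] yaw -2.57 q6 -0.988 F [-0.2  1.5  3.7] M [ 0.531 -0.191  0.034] 0.0506 25.725 tau6 -1.143
```

move_arm(rows="0 0 10 0 0 0.0003 0.04;0 0 0 0 0 0 0.04")

```text
t: 25.98
eef_pos: [0.5638, -0.1978, 0.1563]
ee_rot: [-3.141, 0.001, -2.744]
force: [-1.1, 1.2, 6.0]
width: 0.0508
gripper_force: 20.0
```

```bash
python3 st.py
```

```text
[ 0.5638 -0.1978  0.1563] yaw -2.744 q6 -1.162 F [-1.1  1.2  6. ] M [ 0.566 -0.212 -0.039] 0.0508 25.975 tau6 -1.14
```

move_arm(rows="0 0 10 0 0 0.0002 0.04;0 0 0 0 0 0 0.04")

```text
t: 26.22
eef_pos: [0.5639, -0.1979, 0.1562]
ee_rot: [-3.141, 0.001, -2.918]
force: [0.4, 1.2, 6.4]
width: 0.051
gripper_force: 20.0
```

```bash
python3 st.py; python3 - <<'E'
from h import *
p,d=arm.grab_frame("scene")
cv2.imwrite("pics/c6.png",cv2.resize(p[140:190,246:306],(720,600),interpolation=2))
E
```

```text
[ 0.5639 -0.1979  0.1562] yaw -2.918 q6 -1.337 F [0.4 1.2 6.4] M [ 0.352 -0.146 -0.037] 0.051 26.225 tau6 -1.117
```

View pics/c6.png

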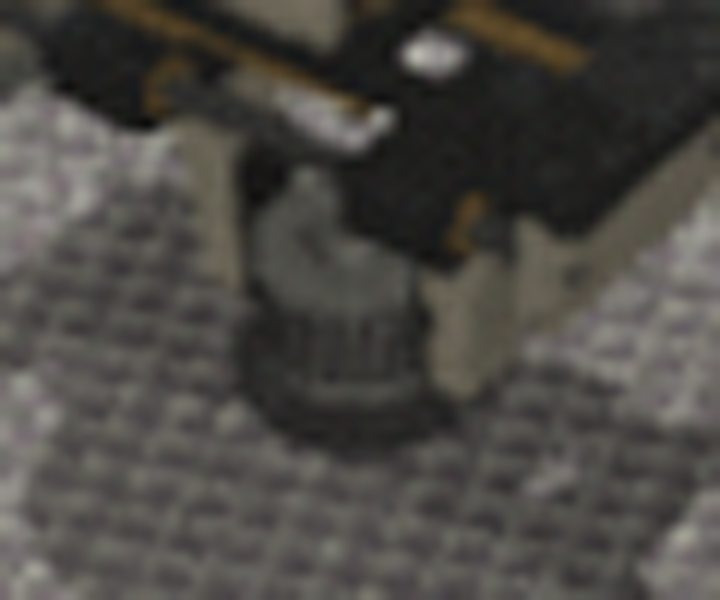

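The nut stands on the hub at about (345,390), the fingers are clear of the mesh, and z has stalled. From here I'll turn without descending and watch the moment.

move_arm(rows="0 0 10 0 0 0 0.04;0 0 0 0 0 0 0.04")

```text
t: 26.52
eef_pos: [0.5638, -0.1978, 0.1561]
ee_rot: [3.142, 0.001, -3.093]
force: [-0.3, 0.9, 5.5]
width: 0.0508
gripper_force: 20.0
```

```bash
python3 st.py
```

```text
[ 0.5638 -0.1978  0.1561] yaw -3.093 q6 -1.512 F [-0.3  0.9  5.5] M [ 0.394 -0.184 -0.061] 0.0508 26.525 tau6 -1.078
```

move_arm(rows="0 0 10 0 0 0 0.04;0 0 0 0 0 0 0.04")

```text
t: 26.78
eef_pos: [0.5637, -0.1978, 0.1558]
ee_rot: [3.141, 0.0, 3.017]
force: [0.6, 2.0, 5.5]
width: 0.0505
gripper_force: 20.0
```

```bash
python3 st.py
```

```text
[ 0.5637 -0.1978  0.1558] yaw 3.017 q6 -1.685 F [0.6 2.  5.5] M [ 0.632 -0.22  -0.12 ] 0.0505 26.775 tau6 -1.166
```

move_arm(rows="0 0 8 0 0 0 0.04;0 0 0 0 0 0 0.04")

```text
t: 27.02
eef_pos: [0.5634, -0.1978, 0.1555]
ee_rot: [3.141, -0.0, 2.877]
force: [-0.6, 3.5, 5.6]
width: 0.0507
gripper_force: 20.0
```

```bash
python3 st.py
```

```text
[ 0.5634 -0.1978  0.1555] yaw 2.877 q6 -1.824 F [-0.6  3.5  5.6] M [ 0.919  0.053 -0.19 ] 0.0507 27.025 tau6 -0.705
```

move_arm(rows="0 0 8 0 0 0 0.04;0 0 0 0 0 0 0.04")

```text
t: 27.28
eef_pos: [0.563, -0.1977, 0.1553]
ee_rot: [3.142, -0.001, 2.738]
force: [-1.4, 4.1, 5.0]
width: 0.0505
gripper_force: 20.0
```

```bash
python3 st.py
```

```text
[ 0.563  -0.1977  0.1553] yaw 2.738 q6 -1.964 F [-1.4  4.1  5. ] M [ 1.282  0.483 -0.222] 0.0505 27.275 tau6 -0.812
```

|Mz| has climbed steadily (0.04, 0.06, 0.12, 0.19, 0.22) since the play was taken up, while the nut pulls down at thread rate. That is the snug range. I'll check the reading once more at rest.

move_arm(rows="0 0 0 0 0 0 0.04")

```text
t: 27.4
eef_pos: [0.563, -0.1977, 0.1553]
ee_rot: [3.141, -0.001, 2.738]
force: [-1.3, 5.3, 5.8]
width: 0.0507
gripper_force: 20.0
```

```bash
python3 st.py
```

```text
[ 0.563  -0.1977  0.1553] yaw 2.738 q6 -1.963 F [-1.3  5.3  5.8] M [ 1.493  0.545 -0.26 ] 0.0507 27.4 tau6 0.21
```

move_arm(rows="0 0 0 0 0 0 0.04")

```text
t: 27.52
eef_pos: [0.5631, -0.1977, 0.1553]
ee_rot: [3.141, -0.001, 2.738]
force: [-1.6, 4.5, 6.0]
width: 0.0505
gripper_force: 20.0
```

```bash
python3 st.py
```

```text
[ 0.5631 -0.1977  0.1553] yaw 2.738 q6 -1.963 F [-1.6  4.5  6. ] M [ 1.476  0.536 -0.205] 0.0505 27.525 tau6 0.21
```

At rest |Mz| averages about 0.22 N m. The sign is unexpected, so I'll let go, check the zero, regrip and feel it with a very small turn.

move_arm(rows="0 0 0 0 0 0 0.07;0 0 0 0 0 0 0.07;0 0 0 0 0 0 0.07;0 0 0 0 0 0 0.07")

```text
t: 28.02
eef_pos: [0.5634, -0.1982, 0.1553]
ee_rot: [-3.141, -0.0, 2.731]
force: [-0.2, -0.3, 0.4]
width: 0.0701
gripper_force: 0.0
```

```bash
python3 st.py
```

```text
[ 0.5634 -0.1982  0.1553] yaw 2.731 q6 -1.97 F [-0.2 -0.3  0.4] M [-0.044 -0.041  0.016] 0.0701 28.025 tau6 0.023
```

move_arm(rows="0 0 0 0 0 0 0.04;0 0 0 0 0 0 0.04;0 0 0 0 0 0 0.04;0 0 0 0 0 0 0.04;0 0 0 0 0 0 0.04")

```text
t: 28.65
eef_pos: [0.5637, -0.1979, 0.1555]
ee_rot: [3.141, 0.0, 2.731]
force: [0.2, 1.5, 0.8]
width: 0.0505
gripper_force: 20.0
```

```bash
python3 st.py
```

```text
[ 0.5637 -0.1979  0.1555] yaw 2.731 q6 -1.971 F [0.2 1.5 0.8] M [ 0.536 -0.172  0.133] 0.0505 28.65 tau6 -0.092
```

move_arm(rows="0 0 2 0 0 0 0.04;0 0 0 0 0 0 0.04")

```text
t: 28.9
eef_pos: [0.5636, -0.1979, 0.1554]
ee_rot: [3.141, -0.0, 2.695]
force: [1.1, 3.8, 0.5]
width: 0.0508
gripper_force: 20.0
```

```bash
python3 st.py
```

```text
[ 0.5636 -0.1979  0.1554] yaw 2.695 q6 -2.006 F [1.1 3.8 0.5] M [ 1.057 -0.007  0.196] 0.0508 28.9 tau6 -0.428
```

Zero is 0.016, and after regrip and a 2° turn Mz is +0.196, so the nut resists. I'll make one more tiny step to see the slope.

move_arm(rows="0 0 2 0 0 0 0.04;0 0 0 0 0 0 0.04")

```text
t: 29.15
eef_pos: [0.5634, -0.1978, 0.1554]
ee_rot: [3.141, -0.0, 2.66]
force: [-0.3, 4.5, 0.3]
width: 0.0507
gripper_force: 20.0
```

```bash
python3 st.py
```

```text
[ 0.5634 -0.1978  0.1554] yaw 2.66 q6 -2.041 F [-0.3  4.5  0.3] M [1.622 0.204 0.22 ] 0.0507 29.15 tau6 -0.465
```

move_arm(rows="0 0 0 0 0 0 0.04")

```text
t: 29.28
eef_pos: [0.5634, -0.1978, 0.1554]
ee_rot: [3.141, -0.0, 2.661]
force: [-0.7, 5.3, -0.2]
width: 0.0504
gripper_force: 20.0
```

```bash
python3 st.py
```

```text
[ 0.5634 -0.1978  0.1554] yaw 2.661 q6 -2.04 F [-0.7  5.3 -0.2] M [1.837 0.273 0.126] 0.0504 29.275 tau6 -0.172
```

Tightening torque is about 0.2–0.22 N m, and the earlier negative reading was thread friction holding against the arm's spring-back. That is snug, so I'll stop, let go and go straight up.

move_arm(rows="0 0 0 0 0 0 0.0876;0 0 0 0 0 0 0.0876;0 0 0 0 0 0 0.0876;0 0 0 0 0 0 0.0876;0 0 0 0 0 -0.01 0.0876;0 0 0 0 0 -0.03 0.0876;0 0 0 0 0 -0.05 0.0876;0 0 0 0 0 -0.05 0.0876")

```text
t: 30.28
eef_pos: [0.5634, -0.1981, 0.2977]
ee_rot: [-3.141, 0.0, 2.661]
force: [1.4, 0.2, 1.1]
width: 0.0875
gripper_force: 0.0
```

move_arm(rows="0 0 0 0 0 -0.04 0.0876;0 0 0 0 0 0 0.0876;0 0 0 0 0 0 0.0876;0 0 0 0 0 0 0.0876")

```text
t: 30.78
eef_pos: [0.5631, -0.198, 0.3345]
ee_rot: [-3.141, -0.002, 2.661]
force: [0.0, 0.5, -1.1]
width: 0.0876
gripper_force: 0.0
```

```bash
python3 st.py; python3 - <<'E'
from h import *
p,d=arm.grab_frame("scene"); P=cloud("scene",d)
m=(d>.1)&(np.hypot(P[...,0]-.564,P[...,1]+.197)<.03)&(P[...,2]>.16)&(P[...,2]<.2); Q=P[m]
print(len(Q),np.percentile(Q[:,2],[50,80,95]).round(4))
A=np.c_[Q[:,:2],np.ones(len(Q))][Q[:,2]>.174]; print(np.linalg.lstsq(A,Q[Q[:,2]>.174][:,2],rcond=None)[0].round(3))
cv2.imwrite("pics/c7.png",cv2.resize(p[110:210,216:336],(720,600),interpolation=2))
E
```

```text
[ 0.5631 -0.198   0.3345] yaw 2.661 q6 -2.04 F [ 0.   0.5 -1.1] M [-0.029 -0.025 -0.028] 0.0876 30.775 tau6 -0.0
223 [0.1774 0.1797 0.1814]
[-0.02  0.    0.19]
```

View pics/c7.png

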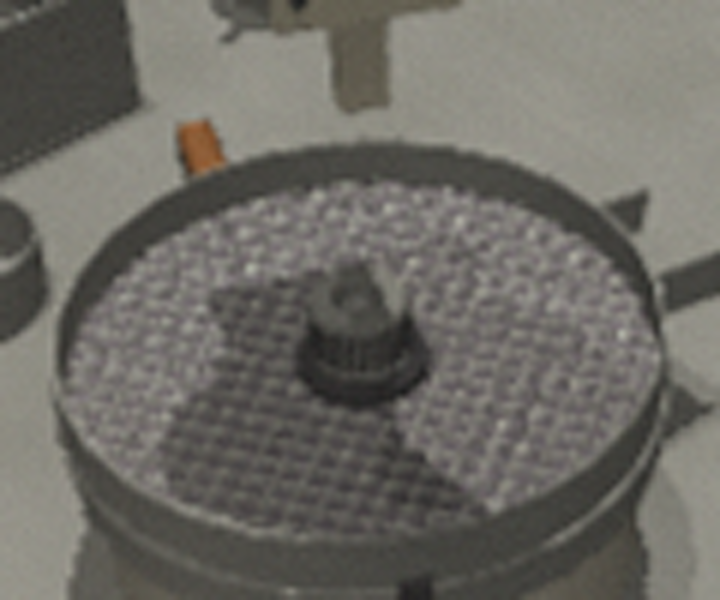

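The nut sits level on the hub at (355,330). Its top is at about 0.18 m, which matches seated, and the gripper is clear above. Handing in.

```bash
python3 -c "
from station import arm
print(arm.job_done())"
```

```text
the job is handed in; nothing more can be done
None
```

I screwed the ring nut onto the sifter stud until it sat level on the hub, at about 0.2 N m by a noisy torque reading, then let go with the arm clear above and handed the job in at about 31 s; no verdict came back.

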